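Clamp the reagent bottle on the shaker

TASK

Clamp the white reagent bottle on the shaker's platform. With the red lever still open, push the blue jaw from behind until the bottle has gone all the way to the stop and the jaw's soft pad is snug on it (some 4 newtons, no harder); then swing the red cam lever until it snaps over centre and stays closed, and let go. Do not squeeze the bottle or force the lever, and leave the bottle standing and the other things where they are.

Things in the scene. Friction and masses are not known exactly. Their poses are not given: they have to be found in the camera images.
- shaker: low white bench shaker, 250 mm (x) by 350 mm (y), its grey platform 75 mm above the bench; origin at the centre of its underside, z up. On the platform two steel rails run along its y, 14 mm high, 66 mm apart inside, centred on x = 0; the bottle stands between them and the jaw slides along them.
- stop_block (a point): centre of the front face of the fixed blue stop block (94 x 32 mm, 75 mm high) at the shaker's +y end, 45 mm above the platform. Axes as the shaker's. In front of it is a black rubber stop pad on a screw; its face stands 10 to 30 mm before this point (towards -y): that setting is not measured and must be felt.
- jaw: the blue sliding jaw, 94 mm (x) by 60 mm (y), top 58 mm above the platform; origin at its middle, on the platform; axes as the shaker's. A black rubber pad on its front (56 mm wide, 36 mm high, centre 42 mm above the platform) faces the bottle, its face 45 mm along +y from the origin with the lever open. The pad is sprung, 1 N per mm of give, and the cam pushes it out by up to 6 mm.
- jaw_push (a point): centre of the jaw's flat black back face (60 x 34 mm), 36 mm above the platform: push here towards the shaker's +y; behind it is open space. The jaw slides up to 140 mm from y = -110 mm, drags with a steady 14 N and stays where left. Pushing the bottle along costs 0.6 to 1.7 N more; with the bottle at the stop the push grows by 1 N per mm.
- jaw_pad_centre (a point): point on the jaw just behind its rubber pad, 27 mm ahead of its middle, 42 mm above the platform. Good is a push on the jaw of 18 to 19 N in all, that is 4 to 5 N of the pad on the bottle; the jaw stays there when let go, and closing the lever adds about 5 N to the squeeze (6 N for a moment on the way). More than 15 N on the bottle is too much.
- lever (a joint): angle of the red cam lever, rad, 0 to 2.7, growing anticlockwise seen from above; open at the start (0 to 0.2) and staying where left there. At 0 the arm points to the shaker's -x, at 1.57 to -y. Resistance grows to about 5 N at the post near 1.2, falls to nothing at the centre, 2.2; a little past it (2.3 to 2.4) the lever snaps by itself to its end stop, 2.7 (closed). Push it with 20 N at most.
- lever_pivot (a point): vertical axis of the lever on top of the jaw, over the jaw's middle, at the mid height of the arm (71 mm above the platform). Axes turn with the lever; the arm runs along its -x.
- lever_post (a point): centre of the upright red post (16 mm in diameter, 36 mm high, from 65 to 101 mm above the platform) at the arm's end, 88 mm from the pivot. The arm, 14 mm wide and 12 mm high, runs to it from the pivot, 65 to 77 mm above the platform; below them is free space, except over the jaw.
- lever_handle: the red arm and post of the lever; origin on the lever's axis, 59 mm above the platform, arm along its -x.
- bottle: white square reagent bottle, 62 x 62 mm, shoulders at 98 mm, dark blue round cap (48 mm) up to 130 mm; 0.14 to 0.2 kg; origin at the centre of its underside, z up. It stands loose between the rails, 2 mm of play each side, short of the stop.
- jar: bystander: round white jar with a dark blue lid, 64 mm in diameter, 115 mm high, origin at the centre of its underside.
- beaker: bystander: small glass beaker, 60 mm in diameter, 75 mm high, origin at the centre of its underside.
- cap: bystander: dark blue bottle cap lying on the bench, 48 mm in diameter, 22 mm high, origin at the centre of its underside.
Things that resemble listed ones, but are neither listed nor needed, are in the scene too. Leave any brown look-alike of the bottle alone.

How it is judged:
By the outcome, as a careful person would: the job done as asked, in the order asked, and still so for the second after the job is handed in, with the robot touching nothing.
It also fails if it takes over 67 s, if anything falls off the work surface, if the arm or the gripper's body presses on something with over 40 N, if the wrist force passes 120 N, or if a joint passes its speed limit or range.

ROBOT

A 6-joint arm with a two-finger parallel gripper is mounted at the origin on the work surface. World frame = base frame: x ahead of the robot, y to its left, z up, the work surface at z = 0. Lengths are in mm, angles in rad, forces in N, time in s.
With the tool pointing down it reaches from about 400 to 925 mm from the base axis. Payload 12.5 kg.
Tool frame: the origin (TCP) lies on the centre line of the jaws, within the pads' length; the fingertips stand 17 mm ahead of it and the grasp point (between the pads) lies 2 mm behind it; z points along the fingers, y is the line along which they close (so a half turn about z gives the same grasp; the last joint's range is limited). The gripper opens to 95 mm and grips with 3 to 60 N. Pads are 20 mm wide; open, the fingers measure 119 mm over their backs; the gripper's body (75 mm by 180 mm) begins 59 mm behind the grasp point.
Start: joints at [1.019, 0.491, 1.559, -0, 1.092, -0.106], TCP at [269.473, 563.941, 231.661] pointing down, gripper open.
Joint ranges: [-3.1, 3.1], [-0.84, 2.19], [0.05, 2.79], [-1.13, 4.28], [0.06, 2.93], [-2.69, 2.69]. Speed limits (rad/s): [2.22, 2.22, 2.79, 3.14, 3.14, 3.14].

INTERFACE

Orientations are given as [roll, pitch, yaw] about the fixed x, y, z axes, in that order (R = Rz(yaw) Ry(pitch) Rx(roll)).
In Python, from cell import env gives the robot as it stands.
- The arm moves only by the tool drive_tool, never from a script. Its argument "deltas" is text: rows parted by semicolons, each of 4 numbers parted by spaces: the shift along the world's x, y, z normalised to -1 to 1, where 1 is 100 mm, then the turn about the world's z normalised to -1 to 1, where 1 is 180 degrees. A call has 1 to 10 rows; each row shifts and turns the commanded pose from where the row before left it; what a row does not reach is not made up. A row lasts 1/12 s, in which the tool goes at most 41.7 mm and 7.16 degrees, less where a joint would pass 70% of its speed; a pose out of reach is approached as far as the arm can. A call with a number of a shift or a turn outside -1 to 1 is refused whole. A call with a gripper value outside its range is refused whole. "gripper" is the closure, from 0 (fully open) to 1 (shut), set as the call begins (left out, the last holds). The fingers move at their own pace and stop on an object; the grip force is fixed at half the most. Time passes only in rows, so rows that do not move let the fingers close. It gives the time, the measured TCP pose, the force, the opening and the grip force at its end, in the units of the state.
- env.state(): the state, without advancing time (a new reading comes with each control period).
- env.read_camera(name): name is "side" or "top"; returns (picture, depth): 420x560x3 uint8, red, green, blue; 420x560 float32, mm along the optical axis (not along the pixel's ray), 0 where there is no reading.
- env.camera_params(name): a dict with "mtx" (3x3 intrinsics, pixels), "camera_from_world" (4x4, takes a point from world to camera coordinates). Camera axes: x right, y down, z forward; pixel columns grow to the right and rows downward; lengths in mm; the calibration is good to about 2 mm. A picture is of the moment at which its call begins. camera_params takes no time and is no camera call.
- env.job_done(): hands the job in; it is judged then, once.
The state is a dict: "t": time; "joints": joint angles; "qvel": joint speeds; "tau": joint torques, N m; "eef_pos": TCP position; "tcp_rot": TCP orientation; "ft_force": force on the tool from outside, world axes, zero at the start; "moment": the same for the moment, N m; "opening": opening from 0.0 (shut) to 1.0 (fully open); "grip_force": force on a finger pad.
Only numpy, scipy, OpenCV 4.12 (cv2) and the standard library are available. Lean on these libraries where they do the work, as an engineer would, in place of code of your own. Each camera call takes 0.05 s, during which the arm holds its last target. There are 200 camera calls.

## Working session

There is one attempt and no reset: what is moved stays moved. The work goes in short steps, Python scripts to look and compute and a tool call to move; the robot and the scene stay as the last step left them, time stands still between calls to the robot, and variables do not carry over. Pictures are saved under pics/ and viewed, at most 10 in all, crops included, and the job is handed in when it is done.

Besides the shell and the picture viewer there is one more tool, called after "Request:" by a JSON object that holds its "op" and its "data", one argument or row to a line. drive_tool: Moves the arm, as the interface text tells. Its arguments: {"type":"object","properties":{"deltas":{"type":"string"},"gripper":{"type":"number"}},"required":["deltas"]}

```bash
mkdir -p pics; python3 - <<'E'
from cell import env
import cv2,numpy as np
for n in("top","side"):
    im,d=env.read_camera(n); cv2.imwrite(f"pics/{n}0.png",im[:,:,::-1]); np.savez(f"{n}0.npz",im=im,d=d)
    p=env.camera_params(n); print(n,p["mtx"].round(1).tolist(),np.round(p["camera_from_world"],3).tolist())
print(env.state())
E
```

```text
top [[381.1, 0.0, 276.5], [0.0, 381.1, 213.1], [0.0, 0.0, 1.0]] [[0.017, -1.0, -0.02, 83.07], [-0.99, -0.014, -0.139, 645.401], [0.138, 0.023, -0.99, 705.154], [0.0, 0.0, 0.0, 1.0]]
side [[514.9, 0.0, 285.0], [0.0, 514.9, 201.1], [0.0, 0.0, 1.0]] [[0.934, -0.356, -0.016, -555.211], [-0.247, -0.612, -0.752, 289.828], [0.258, 0.706, -0.659, 801.994], [0.0, 0.0, 0.0, 1.0]]
{'t': 0.1, 'joints': array([ 1.01937877e+00,  4.91490419e-01,  1.55941313e+00, -2.98852439e-06,
        1.09172689e+00, -1.05626850e-01]), 'qvel': array([ 0.0015593 , -0.00052892, -0.00083512, -0.00185228,  0.00068914,
        0.00055795]), 'tau': array([ 1.73257333e-03, -6.13625765e+01, -2.58604914e+01,  6.93385187e-02,
        4.70797322e-02, -1.11124016e-04]), 'eef_pos': array([269.36309509, 563.73517242, 231.11721003]), 'tcp_rot': array([-3.14056037e+00, -1.06778663e-04,  2.69580327e+00]), 'ft_force': array([ 0.32994074, -0.48893236,  0.14502372]), 'moment': array([ 0.03112311, -0.02065262, -0.01439856]), 'grip_force': 0.0, 'opening': 0.9956684507848036}
```

View pics/top0.png

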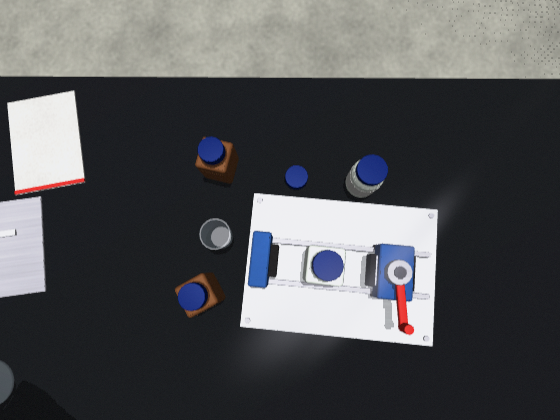

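View pics/side0.png

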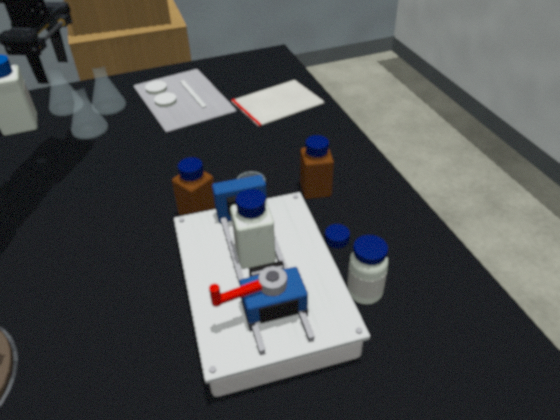

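The top view shows the shaker (corners near (253,194), (438,208), (433,345), (241,328)), with the stop on the left (~(260,260)), the bottle at (327,266), the jaw at (395,272) and the lever post at (408,330). White-bottle candidates are the one at top (327,266)/side (253,230), between the rails, and another at side (12,95) by the flasks. The first fits the description because it stands on the platform. The jar at top (368,175) is round and on the bench.

```bash
cat > h.py <<'E'
import numpy as np,cv2
from cell import env
def cast(n,uv,z):
    p=env.camera_params(n);K=p["mtx"];T=np.array(p["camera_from_world"]);R=T[:3,:3];c=-R.T@T[:3,3]
    uv=np.atleast_2d(np.array(uv,float)); r=np.c_[uv,np.ones(len(uv))]@np.linalg.inv(K).T@R
    return c+r*((z-c[2])/r[:,2])[:,None]
def blobs(m,a=30):
    c,_=cv2.findContours(m.astype(np.uint8),cv2.RETR_EXTERNAL,cv2.CHAIN_APPROX_NONE)
    return [x[:,0] for x in c if cv2.contourArea(x)>a]
E
python3 - <<'E'
from h import *
im=np.load("top0.npz")["im"];hsv=cv2.cvtColor(im,cv2.COLOR_RGB2HSV)
H,S,V=[hsv[:,:,i].astype(int) for i in range(3)]
w=(S<60)&(V>140)
sub=np.zeros_like(w);sub[185:360,235:450]=w[185:360,235:450]
sub[:200,340:390]=0
c=max(blobs(sub),key=cv2.contourArea)
q=cv2.approxPolyDP(cv2.convexHull(c[:,None]),6,True)[:,0];print("shaker quad",q.tolist())
print(cast("top",q,75).round(0).tolist())
red=(S>150)&((H<8)|(H>172))&(V>90)
for x in blobs(red[:, 235:450]):
    x=x+[235,0];r=cv2.minAreaRect(x);print("red",r,x[:,1].max())
blue=(S>150)&(H>100)&(H<130)&(V>60)
for x in blobs(blue):
    r=cv2.minAreaRect(x);print("blue",np.round(r[0]),np.round(r[1]),r[2],cast("top",r[0],133)[0].round(),cast("top",cv2.boxPoints(r),133)[:,:2].round().tolist())
t=im[180:360,230:450];cv2.imwrite("pics/crop1.png",cv2.resize(t,None,fx=3.5,fy=3.3,interpolation=2)[:,:,::-1])
E
```

```text
shaker quad [[254, 193], [436, 209], [432, 345], [240, 326]]
[[678.0, 136.0, 75.0], [652.0, -207.0, 75.0], [405.0, -190.0, 75.0], [431.0, 156.0, 75.0]]
red ((402.3860168457031, 309.233154296875), (50.05489730834961, 12.678752899169922), 78.17850494384766) 333
blue [388. 292.] [13. 15.] 90.0 [501. -98. 133.] [[512.0, -85.0], [512.0, -110.0], [491.0, -110.0], [490.0, -85.0]]
blue [191. 296.] [26. 26.] 90.0 [488. 234. 133.] [[509.0, 257.0], [510.0, 213.0], [467.0, 211.0], [466.0, 255.0]]
blue [408. 288.] [23.  7.] 90.0 [ 507. -133.  133.] [[526.0, -128.0], [526.0, -139.0], [488.0, -138.0], [488.0, -126.0]]
blue [324. 257.] [11. 28.] 68.19859313964844 [558.   9. 133.] [[558.0, 34.0], [576.0, -10.0], [558.0, -17.0], [540.0, 27.0]]
blue [385. 250.] [11.  8.] 90.0 [572. -95. 133.] [[581.0, -88.0], [581.0, -102.0], [562.0, -102.0], [562.0, -88.0]]
blue [260. 259.] [19. 55.] 5.710593223571777 [552. 118. 133.] [[508.0, 138.0], [600.0, 131.0], [597.0, 98.0], [505.0, 105.0]]
blue [296. 176.] [22. 22.] 90.0 [698.  58. 133.] [[718.0, 78.0], [718.0, 39.0], [679.0, 39.0], [678.0, 77.0]]
blue [372. 169.] [30. 30.] 45.0 [712. -75. 133.] [[712.0, -39.0], [751.0, -76.0], [713.0, -112.0], [675.0, -75.0]]
blue [210. 148.] [25. 25.] 90.0 [747. 211. 133.] [[770.0, 235.0], [770.0, 190.0], [724.0, 188.0], [723.0, 233.0]]
```

View pics/crop1.png

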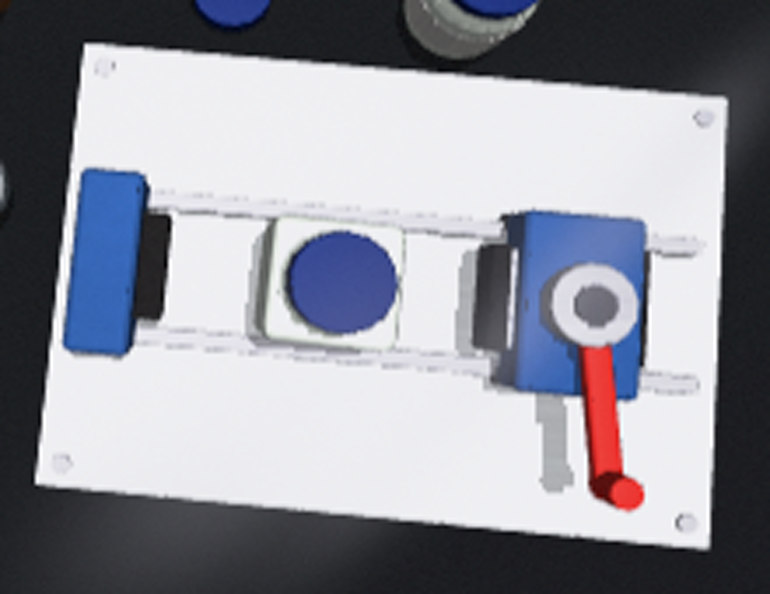

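```bash
python3 - <<'E'
from h import *
C=np.array([541.5,-26]);a=-.076;X=np.array([np.cos(a),np.sin(a)]);Y=np.array([-X[1],X[0]])
def L(n,uv,z):
    p=cast(n,uv,z)[:,:2]; print(n,z,p.round(1).tolist(),np.c_[(p-C)@X,(p-C)@Y].round(1).tolist())
s=lambda u,v:[u/3.5+230-.35,v/3.3+180-.35]
L("top",[s(520,212),s(645,218),s(637,398),s(512,390)],133)  # jaw top
L("top",[s(597,305)],158)   # pivot
L("top",[s(627,494)],176)   # post
L("top",[s(344,283)],205)   # bottle cap
L("top",[s(147,172),s(130,355)],150)  # stop front
L("side",[[252,203],[270,277]],205)
L("side",[[270,277]],158);L("side",[[215,290]],176)
L("side",[[187,222],[297,197],[366,331],[211,370]],75)
E
```

```text
top 133 [[581.1, -83.7], [578.9, -144.2], [487.7, -137.5], [490.6, -78.1]] [[43.8, -54.5], [46.3, -115.0], [-45.2, -115.2], [-46.8, -55.8]]
top 158 [[534.3, -112.3]] [[-0.7, -86.6]]
top 176 [[447.0, -117.7]] [[-87.3, -98.6]]
top 205 [[542.8, 10.3]] [[-1.5, 36.3]]
top 150 [[597.5, 98.5], [505.6, 104.8]] [[46.4, 128.4], [-45.7, 127.7]]
side 205 [[542.1, -1.4], [517.8, -153.5]] [[-1.2, 24.5], [-14.0, -128.9]]
side 158 [[529.6, -115.3]] [[-5.0, -89.9]]
side 176 [[446.3, -123.8]] [[-87.5, -104.7]]
side 75 [[450.9, 135.9], [668.7, 125.3], [649.9, -201.2], [414.6, -178.7]] [[-102.6, 154.5], [115.4, 160.5], [121.4, -166.5], [-114.9, -161.9]]
```

Request:
{"op": "drive_tool", "data": {
  "deltas": "0 0 0.4 0; 0 0 0.4 0; 0.1 -0.4 0 0; 0.1 -0.4 0 0; 0.1 -0.4 0 0; 0.1 -0.4 0 0; 0.2 -0.35 0 0; 0.2 -0.35 0 0; 0.2 -0.35 0 0; 0.2 -0.35 0 0",
  "gripper": 1
}}

```text
t: 0.93
eef_pos: [389.8, 262.1, 311.7]
tcp_rot: [3.141, 0.0, 2.696]
ft_force: [0.4, 0.2, 0.2]
opening: 0.355
grip_force: 0.0
```

Request:
{"op": "drive_tool", "data": {
  "deltas": "0.14 -0.4 0 -0.0382; 0.14 -0.4 0 -0.0382; 0.14 -0.4 0 -0.0382; 0.14 -0.4 0 -0.0382; 0.14 -0.4 0 -0.0382; 0.14 -0.4 0 -0.0382; 0.14 -0.4 0 -0.0382; 0.14 -0.4 0 -0.0382; 0.14 -0.4 0 -0.0382; 0.14 -0.4 0 -0.0382"
}}

```text
t: 1.77
eef_pos: [527.2, -131.5, 311.5]
tcp_rot: [-3.141, -0.0, 1.489]
ft_force: [0.5, 0.3, 0.6]
opening: 0.003
grip_force: 0.0
```

Request:
{"op": "drive_tool", "data": {
  "deltas": "0 -0.25 0 0; 0 -0.25 0 0;0 0 0 0; 0 0 0 0"
}}

```text
t: 2.1
eef_pos: [526.8, -180.2, 311.1]
tcp_rot: [-3.141, -0.0, 1.494]
ft_force: [-0.8, 0.3, 1.2]
opening: 0.006
grip_force: 0.0
```

Request:
{"op": "drive_tool", "data": {
  "deltas": "0.03 0 -0.38 0; 0 0 -0.38 0; 0 0 -0.38 0; 0 0 -0.38 0; 0 0 -0.36 0; 0 0 0 0; 0 0 0 0; 0 0 0 0"
}}

```text
t: 2.77
eef_pos: [531.0, -179.0, 125.5]
tcp_rot: [3.14, 0.001, 1.496]
ft_force: [-0.2, 0.4, 1.4]
opening: 0.006
grip_force: 0.0
```

```bash
python3 - <<'E'
from h import *
A,_=env.read_camera("top");B,_=env.read_camera("side")
t=cv2.resize(A[180:360,230:450],(480,393));b=cv2.resize(B[150:390,150:400],(410,393))
cv2.imwrite("pics/c2.png",np.hstack([t,b])[:,:790,::-1]);s=env.state();print(s["eef_pos"],s["ft_force"])
E
```

```text
[ 531.11907053 -179.3798838   126.06429024] [0.64117512 0.60596825 0.48635515]
```

View pics/c2.png

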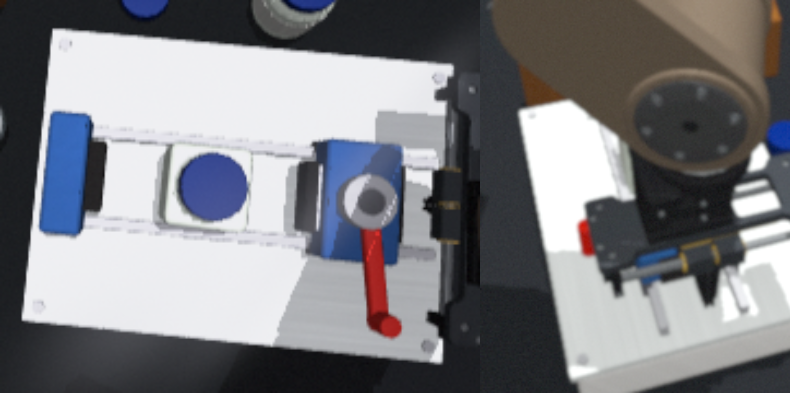

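The fingers stand behind the jaw (merged crop about (447,200)), clear of the post at (388,325). Next I feel for contact.

Request:
{"op": "drive_tool", "data": {
  "deltas": "0.004 0.06 0 0; 0.004 0.06 0 0; 0.004 0.06 0 0; 0.004 0.06 0 0; 0 0.02 0 0; 0 0.02 0 0;0 0 0 0"
}}

```text
t: 3.45
eef_pos: [532.1, -152.0, 124.2]
tcp_rot: [3.14, 0.002, 1.497]
ft_force: [-2.1, -8.6, 3.3]
opening: -0.003
grip_force: 4.4
```

Request:
{"op": "drive_tool", "data": {
  "deltas": "0.003 0.04 0 0; 0.003 0.04 0 0; 0.003 0.04 0 0; 0.003 0.04 0 0;0 0 0 0"
}}

```text
t: 3.87
eef_pos: [533.3, -136.0, 124.2]
tcp_rot: [3.14, 0.002, 1.496]
ft_force: [-1.1, -8.3, 2.9]
opening: 0.005
grip_force: 4.2
```

Request:
{"op": "drive_tool", "data": {
  "deltas": "0.002 0.02 0 0; 0.002 0.02 0 0; 0.002 0.02 0 0; 0.002 0.02 0 0; 0.002 0.02 0 0"
}}

```text
t: 4.28
eef_pos: [534.1, -126.6, 124.2]
tcp_rot: [3.14, 0.003, 1.496]
ft_force: [-4.3, -14.0, 3.9]
opening: 0.004
grip_force: 7.0
```

Request:
{"op": "drive_tool", "data": {
  "deltas": "0.002 0.02 0 0; 0.002 0.02 0 0; 0.002 0.02 0 0; 0.002 0.02 0 0; 0.002 0.02 0 0; 0.002 0.02 0 0"
}}

```text
t: 4.78
eef_pos: [535.0, -114.5, 124.2]
tcp_rot: [3.141, 0.002, 1.496]
ft_force: [-4.4, -13.6, 4.5]
opening: 0.007
grip_force: 7.0
```

Request:
{"op": "drive_tool", "data": {
  "deltas": "0.001 0.01 0 0; 0.001 0.01 0 0; 0.001 0.01 0 0; 0.001 0.01 0 0; 0.001 0.01 0 0; 0.001 0.01 0 0"
}}

```text
t: 5.28
eef_pos: [535.5, -108.5, 124.2]
tcp_rot: [3.141, 0.002, 1.496]
ft_force: [-5.4, -13.3, 4.1]
opening: 0.001
grip_force: 7.0
```

Request:
{"op": "drive_tool", "data": {
  "deltas": "0.001 0.02 0 0; 0.001 0.02 0 0; 0.001 0.02 0 0; 0.001 0.02 0 0; 0.001 0.02 0 0"
}}

```text
t: 5.7
eef_pos: [536.3, -98.6, 124.2]
tcp_rot: [3.141, 0.003, 1.496]
ft_force: [-4.5, -14.2, 3.6]
opening: 0.003
grip_force: 7.4
```

Request:
{"op": "drive_tool", "data": {
  "deltas": "0.001 0.02 0 0; 0.001 0.02 0 0; 0.001 0.02 0 0; 0.001 0.02 0 0; 0.001 0.02 0 0"
}}

```text
t: 6.12
eef_pos: [537.1, -88.7, 124.2]
tcp_rot: [3.14, 0.003, 1.496]
ft_force: [-2.0, -14.2, 2.8]
opening: 0.005
grip_force: 7.4
```

Request:
{"op": "drive_tool", "data": {
  "deltas": "0.001 0.02 0 0; 0.001 0.02 0 0; 0.001 0.02 0 0; 0.001 0.02 0 0"
}}

```text
t: 6.45
eef_pos: [537.7, -80.7, 124.2]
tcp_rot: [3.14, 0.003, 1.496]
ft_force: [-0.2, -15.0, 2.1]
opening: 0.004
grip_force: 7.4
```

Request:
{"op": "drive_tool", "data": {
  "deltas": "0.001 0.01 0 0; 0.001 0.01 0 0; 0.001 0.01 0 0"
}}

```text
t: 6.7
eef_pos: [538.0, -77.7, 124.2]
tcp_rot: [3.14, 0.003, 1.496]
ft_force: [-1.0, -14.4, 2.3]
opening: 0.005
grip_force: 7.4
```

Request:
{"op": "drive_tool", "data": {
  "deltas": "0.001 0.01 0 0; 0.001 0.01 0 0; 0.001 0.01 0 0"
}}

```text
t: 6.95
eef_pos: [538.2, -74.7, 124.2]
tcp_rot: [3.14, 0.003, 1.496]
ft_force: [-1.5, -14.5, 2.8]
opening: 0.002
grip_force: 7.4
```

Request:
{"op": "drive_tool", "data": {
  "deltas": "0.001 0.01 0 0; 0.001 0.01 0 0; 0 0.01 0 0"
}}

```text
t: 7.2
eef_pos: [538.4, -71.7, 124.2]
tcp_rot: [3.14, 0.003, 1.496]
ft_force: [-0.5, -15.4, 3.0]
opening: 0.002
grip_force: 7.4
```

Request:
{"op": "drive_tool", "data": {
  "deltas": "0.001 0.01 0 0; 0.001 0.01 0 0"
}}

```text
t: 7.37
eef_pos: [538.6, -69.7, 124.2]
tcp_rot: [3.14, 0.003, 1.496]
ft_force: [-1.7, -15.0, 2.4]
opening: 0.004
grip_force: 7.4
```

Request:
{"op": "drive_tool", "data": {
  "deltas": "0.001 0.01 0 0; 0.001 0.01 0 0"
}}

```text
t: 7.53
eef_pos: [538.7, -67.7, 124.2]
tcp_rot: [3.14, 0.003, 1.496]
ft_force: [-1.9, -14.6, 2.9]
opening: 0.003
grip_force: 7.4
```

Request:
{"op": "drive_tool", "data": {
  "deltas": "0.001 0.01 0 0; 0.001 0.01 0 0"
}}

```text
t: 7.7
eef_pos: [538.9, -65.7, 124.2]
tcp_rot: [3.14, 0.003, 1.496]
ft_force: [-2.3, -13.9, 3.3]
opening: 0.006
grip_force: 7.4
```

Request:
{"op": "drive_tool", "data": {
  "deltas": "0.001 0.01 0 0; 0.001 0.01 0 0"
}}

```text
t: 7.87
eef_pos: [539.1, -63.7, 124.2]
tcp_rot: [3.14, 0.003, 1.496]
ft_force: [-2.1, -14.7, 2.5]
opening: 0.001
grip_force: 7.4
```

Request:
{"op": "drive_tool", "data": {
  "deltas": "0.001 0.01 0 0; 0.001 0.01 0 0"
}}

```text
t: 8.03
eef_pos: [539.2, -61.7, 124.2]
tcp_rot: [3.14, 0.003, 1.496]
ft_force: [-1.7, -14.6, 4.4]
opening: 0.003
grip_force: 7.4
```

Request:
{"op": "drive_tool", "data": {
  "deltas": "0.001 0.01 0 0; 0.001 0.01 0 0"
}}

```text
t: 8.2
eef_pos: [539.4, -59.6, 124.2]
tcp_rot: [3.14, 0.002, 1.496]
ft_force: [-2.6, -14.3, 4.4]
opening: 0.009
grip_force: 7.4
```

Request:
{"op": "drive_tool", "data": {
  "deltas": "0.001 0.01 0 0; 0.001 0.01 0 0"
}}

```text
t: 8.37
eef_pos: [539.5, -57.7, 124.2]
tcp_rot: [3.14, 0.003, 1.496]
ft_force: [-3.1, -15.7, 3.2]
opening: 0.004
grip_force: 7.9
```

Request:
{"op": "drive_tool", "data": {
  "deltas": "0.001 0.01 0 0; 0.001 0.01 0 0"
}}

```text
t: 8.53
eef_pos: [539.7, -55.8, 124.2]
tcp_rot: [3.14, 0.003, 1.496]
ft_force: [-3.4, -16.7, 3.8]
opening: 0.005
grip_force: 8.8
```

Request:
{"op": "drive_tool", "data": {
  "deltas": "0 0.01 0 0"
}}

```text
t: 8.62
eef_pos: [539.8, -54.9, 124.2]
tcp_rot: [3.14, 0.003, 1.496]
ft_force: [-3.0, -17.5, 3.3]
opening: 0.005
grip_force: 9.2
```

Snug: the push is about 18.4 N, so about 4.4 N on the pad. Next I retreat, rise and look.

Request:
{"op": "drive_tool", "data": {
  "deltas": "-0.01 -0.1 0 0; -0.02 -0.25 0 0; -0.02 -0.25 0 0; 0 0 0.3 0; 0 0 0.35 0; 0 0 0.35 0; 0 -0.3 0 0; 0 -0.3 0 0; 0 -0.3 0 0"
}}

```text
t: 9.37
eef_pos: [534.5, -203.9, 224.6]
tcp_rot: [3.14, 0.0, 1.497]
ft_force: [-0.6, 1.1, 0.1]
opening: 0.006
grip_force: 0.0
```

```bash
python3 - <<'E'
from h import *
A,_=env.read_camera("top");B,_=env.read_camera("side")
t=cv2.resize(A[180:360,230:450],(480,393));b=cv2.resize(B[150:390,150:340],(310,393))
cv2.imwrite("pics/c3.png",np.hstack([t,b])[:,:,::-1]);s=env.state();print(s["eef_pos"],s["ft_force"])
hsv=cv2.cvtColor(A,cv2.COLOR_RGB2HSV);H,S,V=[hsv[:,:,i].astype(int) for i in range(3)]
for n,im in(("top",A),("side",B)):
  hsv=cv2.cvtColor(im,cv2.COLOR_RGB2HSV);H,S,V=[hsv[:,:,i].astype(int) for i in range(3)]
  for x in blobs((S>150)&((H<8)|(H>172))&(V>90)): print(n,cv2.boundingRect(x),x[x[:,1].argmax()])
E
```

```text
[ 534.4531703  -206.39469352  223.69110658] [-0.20041405 -0.05898682  0.27192617]
top (340, 318, 10, 10) [343 327]
top (336, 279, 10, 39) [339 317]
top (14, 179, 71, 15) [ 14 193]
side (199, 237, 18, 19) [204 255]
```

View pics/c3.png

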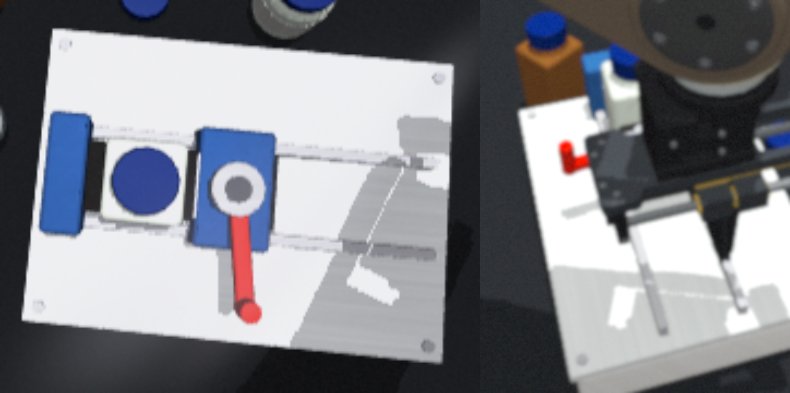

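The bottle touches the stop pad and the jaw pad touches the bottle; the lever is still open with its post at top (344.5,322.5) and hub at (339,266).

```bash
python3 - <<'E'
from h import *
p=cast("top",[[344.5,322.5]],176)[0,:2];v=cast("top",[[338.8,266.3]],158)[0,:2]
q=cast("side",[[205,238.5]],176)[0,:2]
print(p,q,v)
C=np.array([541.5,-15.5]);a=-.076
d=p-C;print(np.hypot(*d),np.arctan2(d[1],d[0])-a-np.pi,)
for th in np.r_[0.1:2.61:.1]:
  # tool yaw turned with lever; finger centre 19 mm behind the post (clockwise)
  f=a+np.pi+th; u=np.array([np.cos(f),np.sin(f)]);t=np.array([-u[1],u[0]])
  print(round(th,2),(C+88*u).round(0),(C+88*u-20*t).round(1))
E
```

```text
[455.28430437 -18.56891229] [458.18359571 -20.83620873] [541.86942416 -12.72579583]
86.27029845787897 -6.171604580393718
0.1 [454. -18.] [453.    2.4]
0.2 [454. -26.] [451.7  -6.5]
0.3 [456. -35.] [451.3 -15.5]
0.4 [458. -44.] [451.7 -24.6]
0.5 [461. -52.] [453.1 -33.5]
0.6 [465. -60.] [455.3 -42.2]
0.7 [470. -67.] [458.4 -50.7]
0.8 [476. -74.] [462.3 -58.8]
0.9 [482. -80.] [467.  -66.5]
1.0 [488. -86.] [472.5 -73.7]
1.1 [496. -91.] [478.7 -80.3]
1.2 [503. -95.] [485.4 -86.2]
1.3 [512. -98.] [492.8 -91.5]
1.4 [ 520. -101.] [500.6 -95.9]
1.5 [ 529. -103.] [508.8 -99.6]
1.6 [ 537. -103.] [ 517.4 -102.5]
1.7 [ 546. -103.] [ 526.2 -104.4]
1.8 [ 555. -102.] [ 535.2 -105.5]
1.9 [ 564. -101.] [ 544.2 -105.7]
2.0 [572. -98.] [ 553.2 -105. ]
2.1 [580. -95.] [ 562.  -103.4]
2.2 [588. -90.] [ 570.7 -100.9]
2.3 [595. -85.] [579.1 -97.5]
2.4 [602. -80.] [587.1 -93.4]
2.5 [608. -73.] [594.6 -88.4]
2.6 [613. -66.] [601.7 -82.8]
```

Request:
{"op": "drive_tool", "data": {
  "deltas": "-0.4 0 0.1 0; -0.42 0 0 0; 0 0.36 0 0; 0 0.36 0 0; 0 0.36 0 0; 0 0.36 0 0; 0 0.36 0 0; 0 0.36 0 0; 0 0.06 0 0; 0 0 0 0"
}}

```text
t: 10.3
eef_pos: [452.4, 20.9, 233.8]
tcp_rot: [3.142, -0.0, 1.5]
ft_force: [0.8, 0.2, -0.6]
opening: 0.006
grip_force: 0.0
```

Request:
{"op": "drive_tool", "data": {
  "deltas": "0 0 -0.2 0; 0 0 -0.2 0; 0 0 -0.2 0; 0 0 0 0; 0 0 0 0"
}}

```text
t: 10.72
eef_pos: [452.7, 17.9, 173.4]
tcp_rot: [-3.14, -0.0, 1.495]
ft_force: [0.9, -0.2, 0.1]
opening: 0.007
grip_force: 0.0
```

Request:
{"op": "drive_tool", "data": {
  "deltas": "0 -0.05 0 0; 0 -0.05 0 0; 0 -0.05 0 0; 0 -0.04 0 0.01; 0 -0.05 0 0.01"
}}

```text
t: 11.13
eef_pos: [452.9, -6.0, 174.4]
tcp_rot: [3.141, -0.0, 1.559]
ft_force: [-1.2, 1.7, 0.8]
opening: 0.003
grip_force: 0.8
```

Request:
{"op": "drive_tool", "data": {
  "deltas": "0 -0.045 0 0.015; 0 -0.045 0 0.015; 0 -0.045 0 0.015; 0 -0.045 0 0.015; 0.007 -0.045 0 0.015; 0.007 -0.045 0 0.015"
}}

```text
t: 11.63
eef_pos: [454.6, -32.9, 174.4]
tcp_rot: [3.14, 0.0, 1.843]
ft_force: [1.7, 3.8, -0.5]
opening: 0.003
grip_force: 1.4
```

Request:
{"op": "drive_tool", "data": {
  "deltas": "0.005 -0.044 0 0.016; 0.01 -0.044 0 0.016; 0.015 -0.042 0 0.016; 0.015 -0.042 0 0.016; 0.019 -0.04 0 0.016; 0.02 -0.04 0 0.016; 0.023 -0.038 0 0.016; 0.024 -0.038 0 0.016"
}}

```text
t: 12.3
eef_pos: [467.4, -65.4, 174.4]
tcp_rot: [3.141, -0.0, 2.245]
ft_force: [-0.5, 5.3, 1.1]
opening: 0.005
grip_force: 2.1
```

Request:
{"op": "drive_tool", "data": {
  "deltas": "0.027 -0.036 0 0.016; 0.028 -0.036 0 0.016; 0.031 -0.033 0 0.016; 0.031 -0.033 0 0.016; 0.033 -0.03 0 0.016; 0.034 -0.03 0 0.016"
}}

```text
t: 12.8
eef_pos: [485.4, -85.1, 174.3]
tcp_rot: [3.141, -0.001, 2.547]
ft_force: [-1.9, 6.1, 1.7]
opening: 0.006
grip_force: 2.4
```

Request:
{"op": "drive_tool", "data": {
  "deltas": "0.036 -0.028 0 0.016; 0.037 -0.028 0 0.016; 0.039 -0.024 0 0.016; 0.039 -0.024 0 0.016; 0.041 -0.02 0 0.016; 0.041 -0.02 0 0.016; 0.043 -0.015 0 0.016; 0.043 -0.015 0 0.016"
}}

```text
t: 13.47
eef_pos: [517.0, -102.5, 174.1]
tcp_rot: [3.141, -0.001, 2.949]
ft_force: [-3.8, 3.9, 0.8]
opening: 0.009
grip_force: 2.2
```

Request:
{"op": "drive_tool", "data": {
  "deltas": "0.044 -0.01 0 0.016; 0.044 -0.01 0 0.016; 0.045 -0.006 0 0.016; 0.045 -0.006 0 0.016; 0.045 -0.001 0 0.016; 0.045 -0.001 0 0.016"
}}

```text
t: 13.97
eef_pos: [543.9, -106.1, 174.2]
tcp_rot: [3.141, -0.001, -3.032]
ft_force: [-2.9, 1.6, 0.4]
opening: 0.007
grip_force: 1.5
```

Request:
{"op": "drive_tool", "data": {
  "deltas": "0.045 0.004 0 0.016; 0.045 0.004 0 0.016; 0.044 0.008 0 0.016; 0.044 0.008 0 0.016; 0.044 0.012 0 0.016; 0.044 0.012 0 0.016; 0.042 0.017 0 0.01; 0.042 0.017 0 0.01"
}}

```text
t: 14.63
eef_pos: [579.5, -98.2, 174.3]
tcp_rot: [-3.141, 0.0, -2.669]
ft_force: [-0.3, -0.1, -0.2]
opening: 0.006
grip_force: 0.2
```

Request:
{"op": "drive_tool", "data": {
  "deltas": "0.02 0.01 0 0.005; 0.02 0.01 0 0.005; 0.02 0.01 0 0.005; 0.02 0.01 0 0.005; 0 0 0 0;0 0 0 0; 0 0 0 0"
}}

```text
t: 15.22
eef_pos: [587.4, -93.6, 173.6]
tcp_rot: [3.141, -0.0, -2.607]
ft_force: [0.1, 0.0, 0.3]
opening: 0.003
grip_force: 0.0
```

```bash
python3 - <<'E'
from h import *
A,_=env.read_camera("top");B,_=env.read_camera("side")
t=cv2.resize(A[180:360,230:450],(480,393));b=cv2.resize(B[150:390,150:340],(310,393))
cv2.imwrite("pics/c4.png",np.hstack([t,b])[:,:,::-1]);s=env.state();print(s["eef_pos"],s["ft_force"],s["joints"])
E
```

```text
[587.35164242 -93.56355027 173.64518581] [ 0.57730325  0.27066798 -0.5854835 ] [-2.69022905e-01  5.11323485e-01  1.69920328e+00  6.74721401e-05
  9.31239339e-01 -2.37400609e+00]
```

View pics/c4.png

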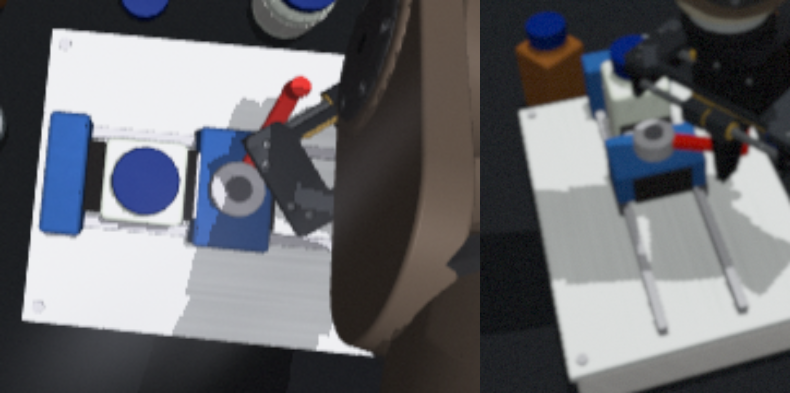

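The post is at crop (300,87), so the lever has snapped over; the bottle stands at (145,180). Next I withdraw and check the angle.

Request:
{"op": "drive_tool", "data": {
  "deltas": "-0.05 -0.15 0 0; -0.05 -0.2 0 0; 0 -0.1 0.3 0; 0 -0.3 0.3 0; 0 -0.3 0.3 0; 0 -0.3 0 0; 0 -0.3 0 0; 0 0 0 0; 0 0 0 0"
}}

```text
t: 16.07
eef_pos: [577.0, -258.6, 262.2]
tcp_rot: [3.141, -0.0, -2.61]
ft_force: [0.0, 0.8, -0.3]
opening: 0.006
grip_force: 0.0
```

```bash
python3 - <<'E'
from h import *
A,_=env.read_camera("top");B,_=env.read_camera("side")
t=cv2.resize(A[130:360,200:450],(480,441));b=cv2.resize(B[150:390,150:340],(310,441))
cv2.imwrite("pics/c5.png",np.hstack([t,b])[:,:,::-1])
hsv=cv2.cvtColor(A,cv2.COLOR_RGB2HSV);H,S,V=[hsv[:,:,i].astype(int) for i in range(3)]
for x in blobs((S>150)&((H<8)|(H>172))&(V>90)):
  p=x[x[:,1]<x[:,1].min()+9].mean(0);q=cast("top",p,176)[0,:2];d=q-[542,-14.5];print(p,q,np.hypot(*d),np.arctan2(d[1],d[0])+.076+np.pi)
E
```

```text
[365.25806452 219.61290323] [617.18925731 -53.15231   ] 84.54244781493577 2.742754941570533
[ 61.83908046 183.33333333] [670.60929678 448.15986408] 480.2025625178603 4.517256193609724
```

View pics/c5.png

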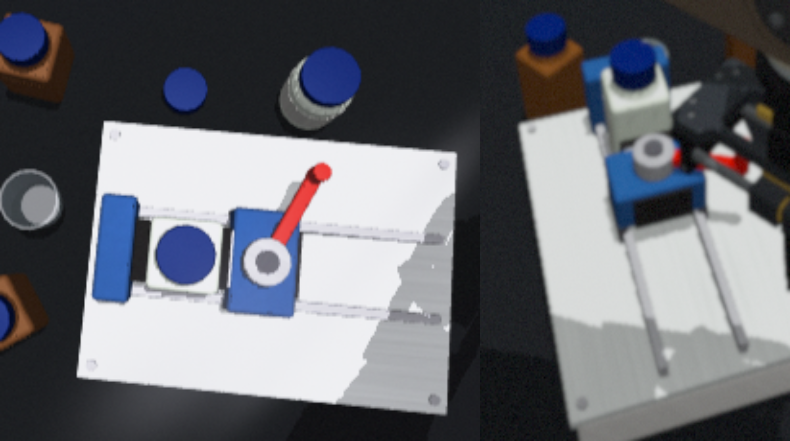

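The lever is closed (about 2.7 rad, post at crop (320,172)). The bottle stands clamped at (185,255), the bystanders are where they were, and the robot is clear.

```bash
python3 -c "
from cell import env
print(env.job_done())"
```

```text
the job is handed in; nothing more can be done
None
```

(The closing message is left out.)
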